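Sort pipe fittings into the caddy

ROBOT

A 6-joint arm with a two-finger parallel gripper is mounted at the origin on the work surface. World frame = base frame: x ahead of the robot, y to its left, z up, the work surface at z = 0. Lengths are in m, angles in rad, forces in N, time in s.
With the tool pointing down it reaches from about 0.375 to 0.9 m from the base axis. Payload 3.1 kg.
Tool frame: the origin (TCP) lies midway between the tips of the shut fingers; the grasp point (between the pads) lies 19 mm behind it; z points along the fingers, y is the line along which they close (so a half turn about z gives the same grasp; the last joint's range is limited). The gripper opens to 85 mm and grips with 20 to 120 N. Pads are 22 mm wide; open, the fingers measure 114 mm over their backs; the gripper's body (76 mm by 85 mm) begins 54 mm behind the grasp point. The pads swing forward as they close: fully open they stand 13 mm farther back than shut.
Start: joints at [-1.319, 0.527, 1.433, -0, 1.181, -0.178], TCP at [0.26, -0.568, 0.231] pointing down, gripper open.
Joint ranges: [-3.08, 3.08], [-0.75, 2.2], [0.22, 2.44], [-1.43, 4.57], [0, 2.65], [-2.85, 2.85]. Speed limits (rad/s): [2.79, 2.79, 3.14, 3.14, 3.14, 3.14].

INTERFACE

Orientations are given as a unit quaternion [x, y, z, w].
In Python, from station import manip gives the robot as it stands.
- The arm moves only by the tool step_arm, never from a script. Its argument "targets" is text: rows parted by semicolons, each of 4 numbers parted by spaces: the shift along the tool's x, y, z in mm, then the turn about the tool's z in degrees. A call has 1 to 12 rows; each row is the pose to reach, as a shift and turn from the pose commanded when the call began, along the tool's axes at that moment; what a row does not reach only later rows make up. A row lasts 1/10 s, in which the tool goes at most 50 mm and 8.59 degrees, less where a joint would pass 70% of its speed; a pose out of reach is approached as far as the arm can. A call with a gripper value outside its range is refused whole. "gripper" is the closure, from 0 (fully open) to 1 (shut), set as the call begins (left out, the last holds). The fingers move at their own pace and stop on an object; "squeeze" is the grip in N (left out, the last holds). Time passes only in rows, so rows that repeat a pose let the fingers close. It gives the time, the measured TCP pose, the force, the opening and the grip force at its end, in the units of the state.
- manip.sense(): the state, without advancing time (a new reading comes with each control period).
- manip.snapshot(name): name is "scene" or "top"; returns the picture (384x512x3 uint8, red, green, blue); there is no depth.
- manip.get_calibration(name): a dict with "fov_y" (degrees; the focal length in pixels is half the picture's height over the tangent of half this angle, whatever the lens; pixels are square), "cx", "cy" (the principal point, pixels), "extrinsics" (4x4, takes a point from camera to world coordinates). Camera axes: x right, y down, z forward; pixel columns grow to the right and rows downward; lengths in m; the calibration is good to about 2 mm. A picture is of the moment at which its call begins. get_calibration takes no time and is no camera call.
- manip.sign_off(): hands the job in; it is judged then, once.
Trained networks look in the newest picture that a camera, given by its name, has taken for a name from the list of things; names that differ only in an ending like _2 or _b are one class to them, and where a whole thing is asked for, a point or a joint stands for the part that bears it (a point fixed in the world has none). Each returns a list of dicts, best first, with "p" (0 to 1); they miss things now and then, are a little off and sometimes report something else, mostly with a low value. They report only what shows in the picture. A call takes as long as a camera call.
- manip.recognise(camera, query): "position" ([column, row] in pixels, amid what is visible of it).
- manip.masks_of(camera, query): "pixels" (384x512 bool, what is visible of it) and "position" ([column, row] in pixels, amid what is visible of it).
- manip.mark_of(camera, query): "position" ([column, row] in pixels: a listed point, or the origin of a listed thing).
The state is a dict: "t": time; "q": joint angles; "qd": joint speeds; "tau": joint torques, N m; "tcp_pos": TCP position; "tool_rot": TCP orientation; "force": force on the tool from outside, world axes, zero at the start; "ft_torque": the same for the moment, N m; "finger_gap": opening from 0.0 (shut) to 1.0 (fully open); "gripper_force": force on a finger pad.
Only numpy, scipy, OpenCV 4.12 (cv2) and the standard library are available. Lean on these libraries where they do the work, as an engineer would, in place of code of your own. Each camera call takes 0.05 s, during which the arm holds its last target. There are 200 camera calls.

TASK

Put the loose pipe fittings away in the caddy: lay each one flat on the floor of the bin whose fixed sample, on the ledge behind it, shows the same kind of fitting (the tee, the elbow and the two straight couplings). The four-armed cross and the stepped reducer have no bin: leave them lying where they are.

Things in the scene. Friction and masses are not known exactly. Their poses are not given: they have to be found in the camera images.
- bin_tee: Bin for tees: white open bin fixed in a low blue caddy beside two others, order random. Inside 130 (x) by 110 mm (y), walls 4 mm thick, tops 30 mm above the origin, inner floor 4 mm above it; origin under the compartment's middle, 6 mm over the table. Fixed for good on a ledge beyond its +x wall (away from the robot, x 69 to 133 mm, up to 43 mm high): a sample TEE (three arms).
- bin_elbow: Bin for elbows: white open bin fixed in a low blue caddy beside two others, order random. Inside 130 (x) by 110 mm (y), walls 4 mm thick, tops 30 mm above the origin, inner floor 4 mm above it; origin under the compartment's middle, 6 mm over the table. Fixed for good on a ledge beyond its +x wall (away from the robot, x 69 to 133 mm, up to 43 mm high): a sample 90 degree ELBOW (two arms).
- bin_coupling: Bin for straight couplings: white open bin fixed in a low blue caddy beside two others, order random. Inside 130 (x) by 110 mm (y), walls 4 mm thick, tops 30 mm above the origin, inner floor 4 mm above it; origin under the compartment's middle, 6 mm over the table. Fixed for good on a ledge beyond its +x wall (away from the robot, x 69 to 133 mm, up to 43 mm high): a sample straight eight-sided COUPLING; takes both loose ones.
- tee_center (a point): Pipe tee of round tube, 30 mm thick (high), 80 by 55 mm in plan, about 190 g. Loose, steel, lies flat at any yaw. This point: half-way up (15 mm), in the middle of its plan outline: the straight 80 mm run lies along x with its axis at y = -12.5 mm (its back at y = -27.5), the branch points to +y and its flat end face is at y = +27.5 mm, x = 0.
- elbow_center (a point): 90 degree pipe elbow of round tube, 30 mm thick (high), 64.5 by 64.5 mm in plan, about 140 g. Loose, steel, lies flat at any yaw. This point: half-way up (15 mm), in the middle of its square plan outline, in the crook of the elbow and just off the metal: the arms' axes cross at (-16.5, -16.5) mm, one arm runs 48 mm from there to +x, the other 48 mm to +y.
- coupling_a_center (a point): One of two identical straight couplings: eight-sided bar 32 mm across the flats, 50 mm long, same thickness from end to end, about 130 g. Loose, steel, lies flat at any yaw. This point: half-way up (16 mm), at its middle: x runs along its length, its y sides are flat and upright.
- coupling_b_center (a point): One of two identical straight couplings: eight-sided bar 32 mm across the flats, 50 mm long, same thickness from end to end, about 130 g. Loose, steel, lies flat at any yaw. This point: half-way up (16 mm), at its middle: x runs along its length, its y sides are flat and upright.
- cross_center (a point): Odd one out: four-armed pipe cross, 80 by 80 mm in plan, 30 mm high, no bin for it. Loose. This point is at its centre, 15 mm up.
- reducer_center (a point): Odd one out: reducer, 66 mm long, a 30 mm length eight-sided 32 mm across the flats, then (+x) 36 mm of thin round 16 mm tube; no bin for it. Loose. This point is at the middle of its length, 16 mm up, x along its length.

How it is judged:
At the end, for the whole second after the job is handed in: The tee, the elbow and both couplings each lie released and at rest, flat on the floor inside the bin with the matching sample (centre within the bin's inner walls and 12 to 27 mm above the bin's origin); cross and reducer are within 20 mm of where they started (x of tee_center in the frame of bin_tee between -0.065 and 0.065 m and y of tee_center in the frame of bin_tee between -0.055 and 0.055 m and z of tee_center in the frame of bin_tee between 0.012 and 0.027 m and linear speed of each of tee, elbow, coupling_a, coupling_b below 0.02 m/s and x of elbow_center in the frame of bin_elbow between -0.065 and 0.065 m and y of elbow_center in the frame of bin_elbow between -0.055 and 0.055 m and z of elbow_center in the frame of bin_elbow between 0.012 and 0.027 m and x of coupling_a_center in the frame of bin_coupling between -0.065 and 0.065 m and y of coupling_a_center in the frame of bin_coupling between -0.055 and 0.055 m and z of coupling_a_center in the frame of bin_coupling between 0.012 and 0.027 m and x of coupling_b_center in the frame of bin_coupling between -0.065 and 0.065 m and y of coupling_b_center in the frame of bin_coupling between -0.055 and 0.055 m and z of coupling_b_center in the frame of bin_coupling between 0.012 and 0.027 m and distance of each of cross_center, reducer_center from where it was at the start of the episode below 0.02 m); the robot touches nothing.
It fails at once if the cross is shifted by more than 20 mm (distance of cross_center from where it was at the start of the episode above 0.02 m).
It fails at once if the reducer is shifted by more than 20 mm (distance of reducer_center from where it was at the start of the episode above 0.02 m).
It also fails if it takes over 96 s, if anything falls off the work surface, if the arm or the gripper's body presses on something with over 40 N, if the wrist force passes 120 N, or if a joint passes its speed limit or range.

## Working session

There is one attempt and no reset: what is moved stays moved. The work goes in short steps, Python scripts to look and compute and a tool call to move; the robot and the scene stay as the last step left them, time stands still between calls to the robot, and variables do not carry over. Pictures are saved under pics/ and viewed, at most 14 in all, crops included, and the job is handed in when it is done.

Besides the shell and the picture viewer there is one more tool, called after "Call:" by a JSON object that holds its "fn" and its "kwargs". step_arm: Moves the arm, as the interface text tells. Its arguments: {"type":"object","properties":{"targets":{"type":"string"},"gripper":{"type":"number"},"squeeze":{"type":"number"}},"required":["targets"]}

```bash
mkdir -p pics; ls; cat > h.py <<'E'
import numpy as np,cv2
from station import manip
def cal(n):
    c=manip.get_calibration(n); f=192/np.tan(np.radians(c['fov_y'])/2); return f,c['cx'],c['cy'],np.array(c['extrinsics'])
def ray(n,p):
    f,cx,cy,T=cal(n); d=T[:3,:3]@np.array([(p[0]-cx)/f,(p[1]-cy)/f,1]); return T[:3,3],d
def atz(n,p,z):
    o,d=ray(n,p); return o+d*(z-o[2])/d[2]
def proj(n,P):
    f,cx,cy,T=cal(n); c=T[:3,:3].T@(np.asarray(P)-T[:3,3]); return np.array([cx+f*c[0]/c[2],cy+f*c[1]/c[2]])
def tri(obs):
    A=0;b=0
    for n,p in obs:
        o,d=ray(n,p); d=d/np.linalg.norm(d); M=np.eye(3)-np.outer(d,d); A=A+M; b=b+M@o
    return np.linalg.solve(A,b)
E
python3 - <<'E'
from h import *
np.set_printoptions(precision=3,suppress=True)
for n in('scene','top'):
    im=manip.snapshot(n); cv2.imwrite(f'pics/{n}0.png',im[:,:,::-1]); print(cal(n))
Z=dict(bin_tee=.006,bin_elbow=.006,bin_coupling=.006,tee_center=.015,elbow_center=.015,coupling_a_center=.016,cross_center=.015,reducer_center=.016)
for q,z in Z.items():
    o={}
    for n in('top','scene'):
        o[n]=manip.mark_of(n,q)[:3]
        for r in o[n]: print(q,n,round(r['p'],2),np.round(r['position']),atz(n,r['position'],z))
    if o['top'] and o['scene']: print('   tri',tri([(n,o[n][0]['position']) for n in o]))
print(manip.sense())
E
```

```text
pics
(np.float64(394.5911093994898), 258.7481144385513, 194.0947788712833, array([[-0.786,  0.529, -0.321,  0.82 ],
       [ 0.618,  0.66 , -0.427,  0.387],
       [-0.015, -0.534, -0.845,  0.793],
       [ 0.   ,  0.   ,  0.   ,  1.   ]]))
(np.float64(425.9074930685228), 256.818291388929, 192.475574993144, array([[-0.021, -0.994,  0.106,  0.414],
       [-1.   ,  0.022,  0.003,  0.013],
       [-0.005, -0.106, -0.994,  1.102],
       [ 0.   ,  0.   ,  0.   ,  1.   ]]))
bin_tee top 0.89 [266. 173.] [ 0.58  -0.008  0.006]
bin_tee scene 0.85 [236. 213.] [ 0.593 -0.004  0.006]
bin_tee scene 0.64 [234. 112.] [ 0.412 -0.259  0.006]
   tri [ 0.585 -0.011 -0.013]
bin_elbow top 0.57 [221. 170.] [0.591 0.108 0.006]
bin_elbow scene 0.71 [309. 202.] [0.444 0.08  0.006]
bin_elbow scene 0.61 [270. 250.] [0.592 0.116 0.006]
bin_elbow scene 0.55 [360. 253.] [0.446 0.242 0.006]
   tri [0.544 0.119 0.175]
bin_coupling top 0.8 [310. 173.] [ 0.579 -0.122  0.006]
bin_coupling scene 0.58 [211. 173.] [ 0.576 -0.132  0.006]
   tri [ 0.579 -0.122  0.019]
tee_center top 0.59 [295. 226.] [ 0.441 -0.079  0.015
[... 490 characters left out ...]
 0.436 -0.069  0.015]
cross_center scene 0.9 [357. 331.] [0.57  0.353 0.015]
   tri [0.571 0.355 0.02 ]
reducer_center top 0.61 [397. 178.] [ 0.558 -0.344  0.016]
reducer_center scene 0.76 [171. 117.] [ 0.557 -0.344  0.016]
   tri [ 0.558 -0.343  0.017]
{'t': 0.9, 'q': array([-1.319,  0.527,  1.433, -0.   ,  1.181, -0.179]), 'qd': array([ 0.001,  0.001,  0.001, -0.002, -0.001,  0.   ]), 'tau': array([  0.   , -44.231, -17.842,  -0.   ,   0.001,  -0.   ]), 'tcp_pos': array([ 0.26 , -0.568,  0.231]), 'tool_rot': array([ 0.977,  0.213, -0.   ,  0.   ]), 'force': array([-0.166,  0.838, -0.107]), 'ft_torque': array([-0.007, -0.002,  0.045]), 'gripper_force': 0.0, 'finger_gap': 0.9974714207455138}
```

View pics/top0.png

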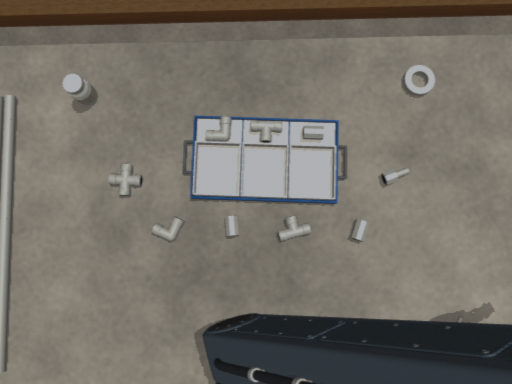

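View pics/scene0.png

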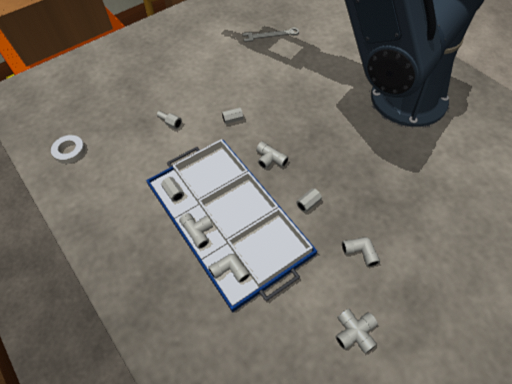

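The top view shows the bins left to right as elbow (218,170), tee (265,172) and coupling (312,173). The loose parts are the elbow (169,230), couplings (232,226) and (359,230), tee (294,230), cross (125,180) and reducer (396,175).

```bash
cat > fit.py <<'E'
from h import *
from scipy.optimize import minimize
R=.015
SH=dict(tee=(R,[((-.04,-.0125),(.04,-.0125)),((0,-.0125),(0,.0275))]),
 elbow=(R,[((-.0165,-.0165),(.0315,-.0165)),((-.0165,-.0165),(-.0165,.0315))]),
 coupling=(.016,[((-.025,0),(.025,0))]))
CAL={n:cal(n) for n in('top','scene')}
def pj(n,P):
    f,cx,cy,T=CAL[n]; c=(P-T[:3,3])@T[:3,:3]; return np.c_[cx+f*c[:,0]/c[:,2],cy+f*c[:,1]/c[:,2]]
def render(n,k,v):
    r,arms=SH[k]; x,y,z,w=v; im=np.zeros((384*4,512*4),np.uint8); m=8 if k=='coupling' else 24
    a=2*np.pi*(np.arange(m)+.5)/m; rr=r/np.cos(np.pi/8) if m==8 else r
    c,s=np.cos(w),np.sin(w); Rz=np.array([[c,-s,0],[s,c,0],[0,0,1]])
    for p,q in arms:
        p=np.array([*p,0]);q=np.array([*q,0]);u=(q-p)/np.linalg.norm(q-p);l=np.array([-u[1],u[0],0])
        ring=rr*(np.outer(np.cos(a),l)+np.outer(np.sin(a),[0,0,1]))
        pts=[p+ring,q+ring]
        if k=='elbow': pts.append(p-u*r*.0+ring-u*0)
        P=np.vstack(pts)@Rz.T+[x,y,z]
        h=cv2.convexHull(((pj(n,P)+.5)*4).astype(np.float32)); cv2.fillConvexPoly(im,np.round(h*16).astype(np.int32),1,shift=4)
    if k=='elbow':
        t=2*np.pi*np.arange(24)/24
        P=np.vstack([np.c_[-.0165+R*np.cos(e)*np.cos(t),-.0165+R*np.cos(e)*np.sin(t),0*t+R*np.sin(e)] for e in np.linspace(-1.5,1.5,9)])@Rz.T+[x,y,z]
        h=cv2.convexHull(((pj(n,P)+.5)*4).astype(np.float32)); cv2.fillConvexPoly(im,np.round(h*16).astype(np.int32),1,shift=4)
    return cv2.resize(im.astype(np.float32),(512,384),interpolation=cv2.INTER_AREA)
def fit(k,ms,x,y,yaws=np.arange(0,360,30),z=.016):
    def cost(v):
        s=0
        for n,m in ms.items():
            r=render(n,k,v); s+=np.abs(r-m).sum()/m.sum()
        return s
    w=min(yaws,key=lambda d:cost([x,y,z,np.radians(d)]))
    w=np.radians(w)
    v0=np.array([x,y,z,w]); S=np.vstack([v0,*(v0+np.diag([.006,.006,.006,.2]))])
    r=minimize(cost,v0,method='Nelder-Mead',options=dict(initial_simplex=S,maxiter=150,xatol=1e-4,fatol=1e-4))
    return r.x,r.fun
E
cat > m.py <<'E'
from fit import *
np.set_printoptions(precision=4,suppress=True)
T={}
ims={n:manip.snapshot(n) for n in('top','scene')}
for q in('tee','elbow','coupling_a'):
    T[q]={n:manip.masks_of(n,q+'_center') for n in ims}
    for n in ims: print(q,n,[(round(r['p'],2),np.round(r['position']).tolist(),int(r['pixels'].sum())) for r in T[q][n]])
for q,k,x,y in(('tee','tee',.439,-.077),('elbow','elbow',.442,.24),('coupling_a','coupling',.449,.08),('coupling_a','coupling',.438,-.235)):
    ms={}
    for n in ims:
        p=proj(n,[x,y,.016]); c=[r for A in T.values() for r in A[n] if np.hypot(*(r['position']-p))<12]
        if c: ms[n]=max(c,key=lambda r:r['p'])['pixels'].astype(np.float32)
    v,f=fit(k,ms,x,y); print(k,list(ms),v[:3],'yaw',round(np.degrees(v[3]),1),'res',round(f,2))
im=ims['top'];hs=cv2.cvtColor(im,cv2.COLOR_RGB2HSV)
b=cv2.inRange(hs,(105,120,40),(130,255,255)); b[:100]=0;b[220:]=0;b[:,:170]=0;b[:,360:]=0
pts=cv2.findNonZero(b);r=cv2.minAreaRect(pts);c=cv2.boxPoints(r)
print('caddy',c,[atz('top',p,.02)[:2] for p in c])
for q in('bin_tee','bin_elbow','bin_coupling'):
    for m in manip.masks_of('top',q)[:1]: print(q,m['p'],m['position'],cv2.boundingRect(m['pixels'].astype(np.uint8)))
E
python3 m.py
```

```text
tee top [(0.74, [295.0, 229.0], 441), (0.53, [169.0, 231.0], 421)]
tee scene [(0.75, [269.0, 155.0], 539)]
elbow top [(0.68, [169.0, 230.0], 423)]
elbow scene [(0.72, [364.0, 252.0], 603)]
coupling_a top [(0.51, [357.0, 228.0], 274)]
coupling_a scene [(0.76, [230.0, 113.0], 228)]
tee ['top', 'scene'] [ 0.4414 -0.0736  0.0182] yaw 283.6 res 0.26
elbow ['top', 'scene'] [0.4476 0.2445 0.0167] yaw 334.0 res 0.31
coupling [] [0.449 0.08  0.016] yaw 0.0 res 0.0
coupling ['top', 'scene'] [ 0.4296 -0.2387  0.0242] yaw -17.9 res 0.29
caddy [[190.1402 198.0815]
 [192.8677 115.3473]
 [338.9726 120.1639]
 [336.2451 202.8982]] [array([0.5185, 0.1867]), array([0.735 , 0.1785]), array([ 0.7135, -0.2014]), array([ 0.498 , -0.1855])]
bin_tee 0.72 [264.1, 160.6] (240, 120, 49, 80)
bin_elbow 0.71 [218.3, 157.2] (191, 116, 52, 82)
bin_coupling 0.79 [308.4, 162.3] (288, 122, 48, 78)
```

```bash
cat > c.py <<'E'
from fit import *
np.set_printoptions(precision=4,suppress=True)
ims={n:manip.snapshot(n) for n in('top','scene')}
for k,x,y,w in(('coupling',.449,.08,5),('coupling',.433,-.237,-17),('tee',.4414,-.0736,284),('elbow',.4476,.2445,334)):
    ms={};tiles=[]
    for n in ims:
        p=proj(n,[x,y,.016]).astype(int); h=26
        im=ims[n]; sl=np.s_[p[1]-h:p[1]+h,p[0]-h:p[0]+h]
        gc=np.full(im.shape[:2],cv2.GC_BGD,np.uint8)
        r=render(n,k,[x,y,.016,np.radians(w)])
        gc[cv2.dilate(r,np.ones((11,11)))>0]=cv2.GC_PR_BGD; gc[r>.5]=cv2.GC_PR_FGD
        s=(np.s_[p[1]-40:p[1]+40,p[0]-40:p[0]+40]); g=gc[s].copy()
        cv2.grabCut(np.ascontiguousarray(im[s]),g,None,np.zeros((1,65)),np.zeros((1,65)),4,cv2.GC_INIT_WITH_MASK)
        m=np.zeros(im.shape[:2],np.float32); m[s]=((g&1)==1); ms[n]=m
    for use in (ms,{'top':ms['top']},{'scene':ms['scene']}):
        v,f=fit(k,use,x,y,[w]); print(k,list(use),v[:3],round(np.degrees(v[3]),1),round(f,2))
        if len(use)==2: V=v
    for n in ims:
        p=proj(n,[x,y,.016]).astype(int); c=ims[n].copy()
        big=cv2.resize(c[p[1]-h:p[1]+h,p[0]-h:p[0]+h],None,fx=5,fy=5,interpolation=cv2.INTER_NEAREST)
        R_=cv2.resize(render(n,k,V)[p[1]-h:p[1]+h,p[0]-h:p[0]+h],None,fx=5,fy=5)
        cs,_=cv2.findContours((R_>.5).astype(np.uint8),0,2); big=np.ascontiguousarray(big); cv2.drawContours(big,cs,-1,(255,0,0),1); tiles.append(big[::1])
    cv2.imwrite(f'/tmp/t{int(y*1000)}.png',np.vstack(tiles)[:,:,::-1])
a=[cv2.imread(f'/tmp/t{i}.png') for i in(80,-237,-73,244)]
cv2.imwrite('pics/fit.png',cv2.resize(np.hstack(a),(800,400)))
# bin corner check
c=cv2.cvtColor(ims['top'],cv2.COLOR_RGB2BGR); 
Rz=lambda w:np.array([[np.cos(w),-np.sin(w)],[np.sin(w),np.cos(w)]])
for o in((.590,.107),(.583,-.008),(.577,-.122)):
    q=[proj('top',[*(np.array(o)+Rz(np.radians(-3.1))@[sx*.065,sy*.055]),.036]) for sx,sy in((1,1),(1,-1),(-1,-1),(-1,1))]
    cv2.polylines(c,[np.round(np.array(q)*16).astype(np.int32)],True,(0,0,255),1,shift=4)
cv2.imwrite('pics/bins.png',cv2.resize(c[105:215,175:355],None,fx=4,fy=4,interpolation=cv2.INTER_NEAREST))
E
python3 c.py
```

```text
coupling ['top', 'scene'] [0.449 0.08  0.016] 5.0 inf
coupling ['top'] [0.449 0.08  0.016] 5.0 inf
coupling ['scene'] [0.4444 0.0785 0.0154] 16.1 0.39
coupling ['top', 'scene'] [ 0.4278 -0.2362  0.0085] -15.5 1.01
coupling ['top'] [ 0.4246 -0.2319  0.0216] -19.8 0.17
coupling ['scene'] [ 0.432  -0.2309  0.0128] -13.6 0.81
tee ['top', 'scene'] [ 0.4408 -0.0728  0.016 ] 284.1 0.57
tee ['top'] [ 0.4419 -0.073   0.009 ] 284.4 0.31
tee ['scene'] [ 0.4405 -0.073   0.0158] 283.6 0.25
elbow ['top', 'scene'] [0.4452 0.2449 0.012 ] 333.7 0.43
elbow ['top'] [0.4453 0.2482 0.0158] 336.5 0.24
elbow ['scene'] [0.4492 0.2444 0.0163] 334.0 0.1fit.py:30: RuntimeWarning: divide by zero encountered in scalar divide
  r=render(n,k,v); s+=np.abs(r-m).sum()/m.sum()
  np.max(np.abs(fsim[0] - fsim[1:])) <= fatol):
```

View pics/fit.png

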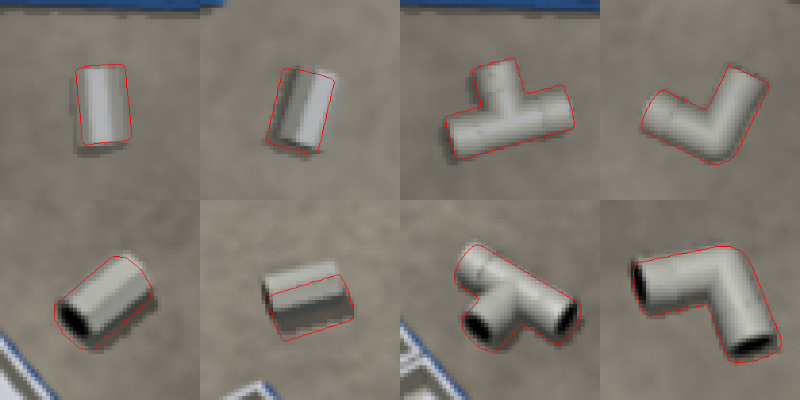

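View pics/bins.png

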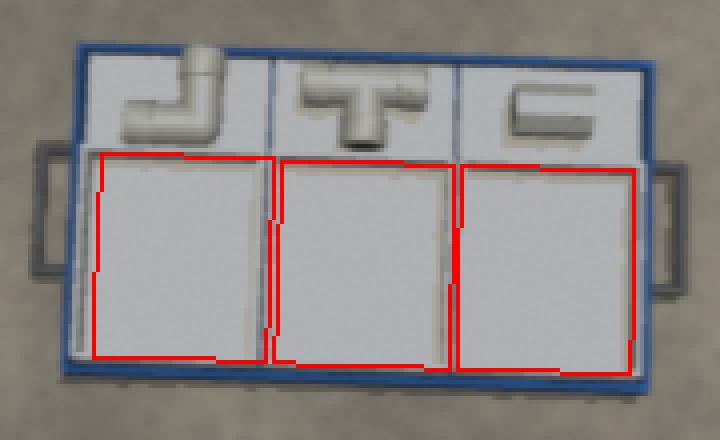

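The fits match the tee and elbow. Coupling a sits about 7 mm nearer than fitted, at (.426,-.240), and the elbow bin about 5 mm to the left.

```bash
cat > g.py <<'E'
import sys,numpy as np
from station import manip
from scipy.spatial.transform import Rotation as R
s=manip.sense();M=R.from_quat(s['tool_rot']).as_matrix();p=s['tcp_pos'];f=np.degrees(np.arctan2(M[1,0],M[0,0]))
print('at',np.round(p,4),'phi',round(f,1),'t',s['t'],'gap',round(s['finger_gap'],3),'grip',round(s['gripper_force'],1))
for a in sys.argv[1:]:
    x,y,z,w=map(float,a.split(','));print(a,'->',np.round(M.T@(np.array([x,y,z])-p)*1000,1),'turn',round((f-w+180)%360-180,1))
E
python3 g.py .426,-.240,.13,-17
```

```text
at [ 0.2604 -0.5681  0.2313] phi 24.6 t 1.55 gap 1.003 grip 0.0
.426,-.240,.13,-17 -> [ 287.2 -229.3  101.3] turn 41.6
```

Call:
{"fn": "step_arm", "kwargs": {"targets": "287 -229 101 41.6;287 -229 101 41.6;287 -229 101 41.6;287 -229 101 41.6;287 -229 101 41.6;287 -229 101 41.6;287 -229 101 41.6;287 -229 101 41.6;287 -229 101 41.6;287 -229 101 41.6;287 -229 101 41.6", "gripper": 0, "squeeze": 60}}

```text
t: 2.65
tcp_pos: [0.4263, -0.2417, 0.1308]
tool_rot: [0.989, -0.148, 0.001, 0.001]
force: [-0.3, -1.1, -0.1]
finger_gap: 1.004
gripper_force: 0.0
```

```bash
python3 g.py .426,-.240,.002,-17; python3 - <<'E'
from h import *
t=[]
for n in('top','scene'):
    p=proj(n,[.426,-.24,.03]).astype(int); im=manip.snapshot(n)[max(p[1]-50,0):p[1]+50,p[0]-50:p[0]+50]
    t.append(cv2.resize(im,(400,400),interpolation=cv2.INTER_CUBIC))
cv2.imwrite('pics/ca.png',np.hstack(t)[:,:,::-1])
E
```

```text
at [ 0.4263 -0.2417  0.1308] phi -17.0 t 2.65 gap 1.004 grip 0.0
.426,-.240,.002,-17 -> [ -1.   -1.7 128.7] turn -0.0
```

View pics/ca.png

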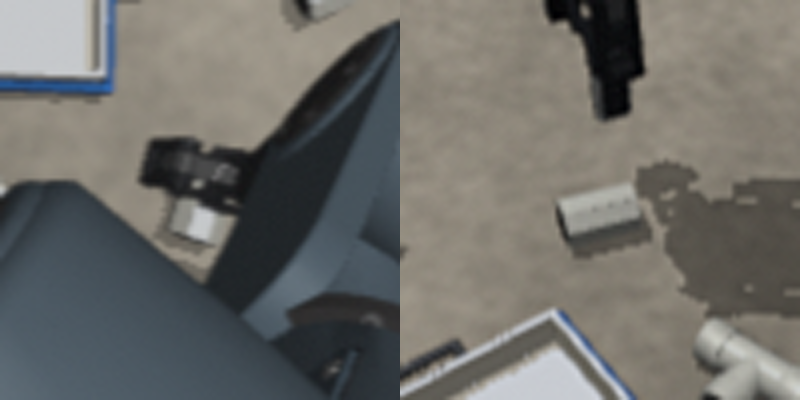

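The gripper is above coupling a (left crop about (195,215)), with nothing in the way.

Call:
{"fn": "step_arm", "kwargs": {"targets": "-1 -2 40 0;-1 -2 80 0;-1 -2 100 0;-1 -2 115 0;-1 -2 128 0;-1 -2 128 0"}}

```text
t: 3.35
tcp_pos: [0.4249, -0.2386, 0.0011]
tool_rot: [0.989, -0.148, -0.001, -0.001]
force: [-0.6, 0.6, 0.6]
finger_gap: 1.004
gripper_force: 0.0
```

Call:
{"fn": "step_arm", "kwargs": {"targets": "0 0 0 0;0 0 0 0;0 0 0 0;0 0 0 0;0 0 0 0;0 0 0 0;0 0 0 0;0 0 0 0;0 0 0 0;0 0 0 0", "gripper": 1}}

```text
t: 4.35
tcp_pos: [0.4263, -0.2389, 0.0034]
tool_rot: [0.989, -0.147, 0.001, 0.001]
force: [-1.1, -0.9, 4.7]
finger_gap: 0.363
gripper_force: 59.6
```

Call:
{"fn": "step_arm", "kwargs": {"targets": "0 0 -30 0;0 0 -70 0;0 0 -110 0;0 0 -120 0;0 0 -120 0"}}

```text
t: 4.85
tcp_pos: [0.4264, -0.2387, 0.124]
tool_rot: [0.989, -0.147, 0.002, 0.001]
force: [0.5, -0.2, -1.5]
finger_gap: 0.359
gripper_force: 60.3
```

```bash
python3 g.py .545,-.121,.122,-3.1 .545,-.121,.012,-3.1
```

```text
at [ 0.4264 -0.2387  0.124 ] phi -17.0 t 4.85 gap 0.359 grip 60.3
.545,-.121,.122,-3.1 -> [  79.1 -147.2    2.1] turn -13.9
.545,-.121,.012,-3.1 -> [  78.7 -147.4  112.1] turn -13.9
```

Call:
{"fn": "step_arm", "kwargs": {"targets": "79 -147 2 -13.9;79 -147 2 -13.9;79 -147 2 -13.9;79 -147 2 -13.9;79 -147 2 -13.9;79 -147 2 -13.9;79 -147 2 -13.9"}}

```text
t: 5.55
tcp_pos: [0.5423, -0.1213, 0.1193]
tool_rot: [1.0, -0.028, -0.001, -0.0]
force: [-0.5, 0.2, -1.5]
finger_gap: 0.363
gripper_force: 60.3
```

```bash
python3 g.py .545,-.121,.013,-3.1; python3 - <<'E'
from h import *
t=[]
for n in('top','scene'):
    p=proj(n,[.56,-.12,.06]).astype(int); im=manip.snapshot(n)[max(p[1]-50,0):p[1]+50,p[0]-50:p[0]+50]
    t.append(cv2.resize(im,(400,400),interpolation=cv2.INTER_CUBIC))
cv2.imwrite('pics/ca2.png',np.hstack(t)[:,:,::-1])
E
```

```text
at [ 0.5423 -0.1213  0.1193] phi -3.2 t 5.55 gap 0.363 grip 60.3
.545,-.121,.013,-3.1 -> [  3.   -0.3 106.3] turn -0.1
```

View pics/ca2.png

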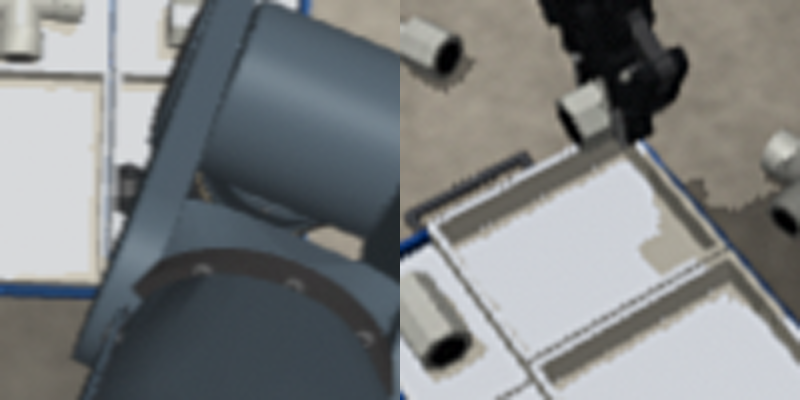

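Coupling a is held level (right crop (585,110)) and is about to go down into the coupling bin.

Call:
{"fn": "step_arm", "kwargs": {"targets": "3 0 40 0;3 0 80 0;3 0 95 0;3 0 102 0;3 0 105 0;3 0 105 0;3 0 105 0"}}

```text
t: 6.35
tcp_pos: [0.5478, -0.1213, 0.0164]
tool_rot: [1.0, -0.027, 0.001, 0.0]
force: [0.2, 0.4, -0.9]
finger_gap: 0.357
gripper_force: 60.2
```

Call:
{"fn": "step_arm", "kwargs": {"targets": "0 0 0 0;0 0 0 0;0 0 0 0;0 0 0 0;0 0 -20 0;0 0 -60 0;0 0 -100 0;0 0 -130 0;0 0 -130 0", "gripper": 0.45}}

```text
t: 7.25
tcp_pos: [0.55, -0.1219, 0.1498]
tool_rot: [1.0, -0.027, 0.005, 0.002]
force: [0.2, -0.3, 0.6]
finger_gap: 0.549
gripper_force: 0.0
```

```bash
python3 g.py .449,.079,.12,5
```

```text
at [ 0.55   -0.1219  0.1498] phi -3.1 t 7.25 gap 0.549 grip 0.0
.449,.079,.12,5 -> [-111.8 -195.3   28.1] turn -8.1
```

Call:
{"fn": "step_arm", "kwargs": {"targets": "-112 -195 28 -8.1;-112 -195 28 -8.1;-112 -195 28 -8.1;-112 -195 28 -8.1;-112 -195 28 -8.1;-112 -195 28 -8.1;-112 -195 28 -8.1;-112 -195 28 -8.1;-112 -195 28 -8.1", "gripper": 0}}

```text
t: 8.15
tcp_pos: [0.4468, 0.0789, 0.1173]
tool_rot: [0.999, 0.043, 0.001, 0.0]
force: [0.7, 0.4, -0.2]
finger_gap: 0.999
gripper_force: 0.0
```

```bash
python3 g.py .449,.079,.002,5; python3 - <<'E'
from h import *
t=[]
for n,P in(('top',[.577,-.122,.02]),('scene',[.5,-.02,.02])):
    p=proj(n,P).astype(int); im=manip.snapshot(n)[max(p[1]-60,0):p[1]+60,p[0]-60:p[0]+60]
    t.append(cv2.resize(im,(400,400),interpolation=cv2.INTER_CUBIC))
cv2.imwrite('pics/cb.png',np.hstack(t)[:,:,::-1])
E
```

```text
at [0.4468 0.0789 0.1173] phi 4.9 t 8.15 gap 0.999 grip 0.0
.449,.079,.002,5 -> [  2.    0.  115.3] turn -0.1
```

View pics/cb.png

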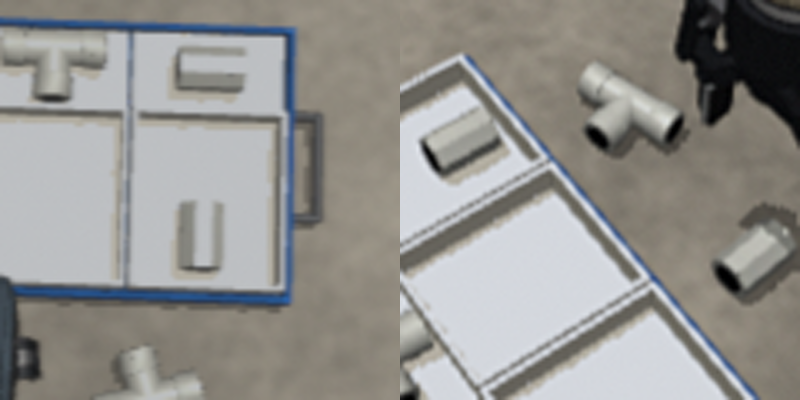

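Coupling a lies flat in the front half of its bin (left crop (201,235)), and the gripper is over coupling b.

Call:
{"fn": "step_arm", "kwargs": {"targets": "2 0 40 0;2 0 80 0;2 0 100 0;2 0 109 0;2 0 115 0;2 0 115 0"}}

```text
t: 8.85
tcp_pos: [0.448, 0.0799, 0.0023]
tool_rot: [0.999, 0.044, 0.0, 0.0]
force: [0.5, 0.3, -0.3]
finger_gap: 1.0
gripper_force: 0.0
```

Call:
{"fn": "step_arm", "kwargs": {"targets": "0 0 0 0;0 0 0 0;0 0 0 0;0 0 0 0;0 0 0 0;0 0 0 0;0 0 0 0;0 0 0 0;0 0 0 0", "gripper": 1}}

```text
t: 9.75
tcp_pos: [0.448, 0.0802, 0.0032]
tool_rot: [0.999, 0.044, 0.001, 0.0]
force: [-0.0, 0.7, 6.4]
finger_gap: 0.361
gripper_force: 59.3
```

Call:
{"fn": "step_arm", "kwargs": {"targets": "0 0 -30 0;0 0 -70 0;0 0 -110 0;0 0 -120 0;0 0 -120 0;0 0 -120 0"}}

```text
t: 10.35
tcp_pos: [0.4468, 0.0802, 0.1216]
tool_rot: [0.999, 0.044, -0.001, -0.0]
force: [0.2, -0.3, -1.3]
finger_gap: 0.359
gripper_force: 60.3
```

```bash
python3 g.py .608,-.122,.12,-3.1
```

```text
at [0.4468 0.0802 0.1216] phi 5.0 t 10.35 gap 0.359 grip 60.3
.608,-.122,.12,-3.1 -> [142.9 215.5   1.3] turn 8.1
```

Call:
{"fn": "step_arm", "kwargs": {"targets": "143 215 0 8.1;143 215 0 8.1;143 215 0 8.1;143 215 0 8.1;143 215 0 8.1;143 215 0 8.1;143 215 0 8.1;143 215 0 8.1;143 215 0 8.1"}}

```text
t: 11.25
tcp_pos: [0.6067, -0.1195, 0.1209]
tool_rot: [1.0, -0.026, -0.002, -0.001]
force: [0.0, -0.3, -1.6]
finger_gap: 0.362
gripper_force: 60.3
```

```bash
python3 g.py .608,-.122,.014,-3.1; python3 - <<'E'
from h import *
n='scene';p=proj(n,[.6,-.122,.06]).astype(int); im=manip.snapshot(n)[max(p[1]-60,0):p[1]+60,p[0]-60:p[0]+60]
cv2.imwrite('pics/cb2.png',cv2.resize(im,(480,480),interpolation=cv2.INTER_CUBIC)[:,:,::-1])
E
```

```text
at [ 0.6067 -0.1195  0.1209] phi -3.0 t 11.25 gap 0.362 grip 60.3
.608,-.122,.014,-3.1 -> [  1.8   2.6 106.9] turn 0.1
```

View pics/cb2.png

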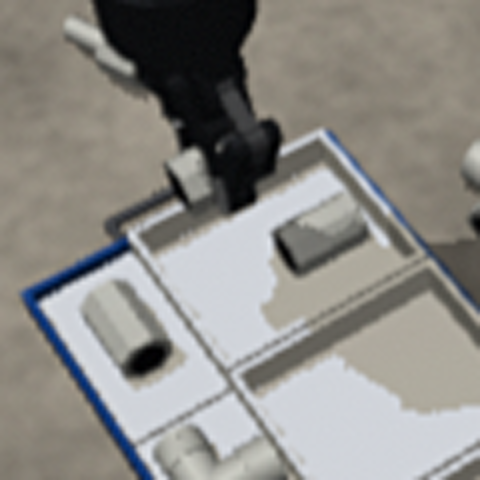

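Coupling b is held (crop (195,175)), and the space behind coupling a is free.

Call:
{"fn": "step_arm", "kwargs": {"targets": "2 2 40 0;2 2 80 0;2 2 95 0;2 2 102 0;2 2 106 0;2 2 106 0;2 2 106 0"}}

```text
t: 12.0
tcp_pos: [0.6119, -0.124, 0.0178]
tool_rot: [1.0, -0.027, 0.001, 0.001]
force: [-0.4, -1.0, -1.1]
finger_gap: 0.357
gripper_force: 60.2
```

Call:
{"fn": "step_arm", "kwargs": {"targets": "0 0 0 0;0 0 0 0;0 0 0 0;0 0 0 0;0 0 -20 0;0 0 -60 0;0 0 -100 0;0 0 -130 0;0 0 -130 0", "gripper": 0.45}}

```text
t: 12.9
tcp_pos: [0.6141, -0.1248, 0.1515]
tool_rot: [1.0, -0.027, 0.005, 0.002]
force: [-0.1, -0.8, 0.9]
finger_gap: 0.552
gripper_force: 0.0
```

```bash
python3 g.py .441,-.073,.12,104
```

```text
at [ 0.6141 -0.1248  0.1515] phi -3.1 t 12.9 gap 0.552 grip 0.0
.441,-.073,.12,104 -> [-175.9  -42.6   29.6] turn -107.1
```

Call:
{"fn": "step_arm", "kwargs": {"targets": "-176 -43 30 -107;-176 -43 30 -107;-176 -43 30 -107;-176 -43 30 -107;-176 -43 30 -107;-176 -43 30 -107;-176 -43 30 -107;-176 -43 30 -107;-176 -43 30 -107;-176 -43 30 -107;-176 -43 30 -107;-176 -43 30 -107", "gripper": 0}}

```text
t: 14.1
tcp_pos: [0.4367, -0.071, 0.1156]
tool_rot: [0.64, 0.768, -0.0, -0.001]
force: [-0.8, 0.1, -0.9]
finger_gap: 1.0
gripper_force: 0.0
```

```bash
python3 g.py .441,-.073,.0,104;  python3 - <<'E'
from h import *
t=[]
for n,P in(('top',[.5,-.1,.02]),('scene',[.5,-.1,.02])):
    p=proj(n,P).astype(int); im=manip.snapshot(n)[max(p[1]-60,0):p[1]+60,p[0]-60:p[0]+60]
    t.append(cv2.resize(im,(400,400),interpolation=cv2.INTER_CUBIC))
cv2.imwrite('pics/te.png',np.hstack(t)[:,:,::-1])
E
```

```text
at [ 0.4367 -0.071   0.1156] phi 100.4 t 14.1 gap 1.0 grip 0.0
.441,-.073,.0,104 -> [ -2.8   4.  115.6] turn -3.6
```

View pics/te.png

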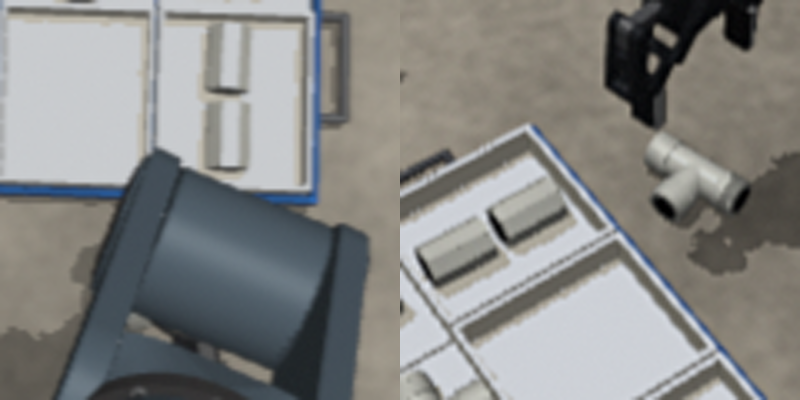

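Both couplings lie flat in their bin (left crop (228,60) and (228,133)). The gripper is over the tee.

Call:
{"fn": "step_arm", "kwargs": {"targets": "-2 3 40 -3.8;-2 3 80 -3.8;-2 3 100 -3.8;-2 3 109 -3.8;-2 3 114 -3.8;-2 3 114 -3.8"}}

```text
t: 14.8
tcp_pos: [0.4407, -0.0727, 0.0022]
tool_rot: [0.617, 0.787, -0.0, -0.0]
force: [-0.1, 0.5, -0.1]
finger_gap: 1.002
gripper_force: 0.0
```

Call:
{"fn": "step_arm", "kwargs": {"targets": "0 0 0 0;0 0 0 0;0 0 0 0;0 0 0 0;0 0 0 0;0 0 0 0;0 0 0 0;0 0 0 0", "gripper": 1}}

```text
t: 15.6
tcp_pos: [0.441, -0.0728, 0.0037]
tool_rot: [0.617, 0.787, 0.0, 0.001]
force: [-0.1, 1.0, 7.1]
finger_gap: 0.612
gripper_force: 61.9
```

Call:
{"fn": "step_arm", "kwargs": {"targets": "0 0 -30 0;0 0 -70 0;0 0 -110 0;0 0 -120 0;0 0 -120 0;0 0 -120 0"}}

```text
t: 16.2
tcp_pos: [0.44, -0.0724, 0.1217]
tool_rot: [0.617, 0.787, -0.0, -0.001]
force: [-0.7, 0.5, -1.9]
finger_gap: 0.605
gripper_force: 64.7
```

```bash
python3 g.py .583,-.006,.12,86.9
```

```text
at [ 0.44   -0.0724  0.1217] phi 103.8 t 16.2 gap 0.605 grip 64.7
.583,-.006,.12,86.9 -> [ 30.2 154.8   1.6] turn 16.9
```

Call:
{"fn": "step_arm", "kwargs": {"targets": "30 155 0 16.9;30 155 0 16.9;30 155 0 16.9;30 155 0 16.9;30 155 0 16.9;30 155 0 16.9;30 155 0 16.9"}}

```text
t: 16.9
tcp_pos: [0.5813, -0.0068, 0.121]
tool_rot: [0.726, 0.688, -0.001, -0.002]
force: [-0.8, 0.5, -2.3]
finger_gap: 0.611
gripper_force: 64.7
```

```bash
python3 g.py .583,-.006,.013,86.9; python3 - <<'E'
from h import *
n='scene';p=proj(n,[.58,-.02,.06]).astype(int); im=manip.snapshot(n)[max(p[1]-60,0):p[1]+60,p[0]-60:p[0]+60]
cv2.imwrite('pics/te2.png',cv2.resize(im,(480,480),interpolation=cv2.INTER_CUBIC)[:,:,::-1])
E
```

```text
at [ 0.5813 -0.0068  0.121 ] phi 86.9 t 16.9 gap 0.611 grip 64.7
.583,-.006,.013,86.9 -> [  0.8   2.2 107.9] turn 0.0
```

View pics/te2.png

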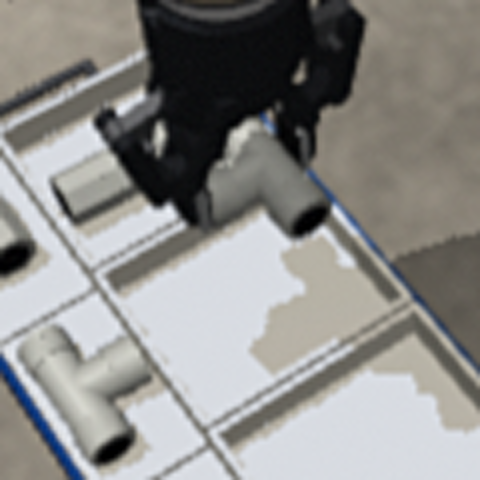

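The tee is held level (crop (265,185)) over its own bin.

Call:
{"fn": "step_arm", "kwargs": {"targets": "1 1 40 0;1 1 80 0;1 1 95 0;1 1 103 0;1 1 107 0;1 1 107 0;1 1 107 0"}}

```text
t: 17.65
tcp_pos: [0.5861, -0.0058, 0.0167]
tool_rot: [0.726, 0.688, 0.001, 0.001]
force: [1.6, -0.4, -2.2]
finger_gap: 0.606
gripper_force: 64.6
```

Call:
{"fn": "step_arm", "kwargs": {"targets": "0 0 0 0;0 0 0 0;0 0 0 0;0 0 0 0;0 0 -20 0;0 0 -60 0;0 0 -100 0;0 0 -130 0;0 0 -130 0", "gripper": 0.25}}

```text
t: 18.55
tcp_pos: [0.5883, -0.006, 0.1501]
tool_rot: [0.726, 0.688, 0.003, 0.004]
force: [0.0, -0.4, 0.1]
finger_gap: 0.751
gripper_force: 0.0
```

```bash
python3 - <<'E'
import numpy as np
# elbow pose, grip on x-arm at (17,-16.5)mm, placed yaw
def pt(x,y,w,l): w=np.radians(w); return x+np.cos(w)*l[0]-np.sin(w)*l[1], y+np.sin(w)*l[0]+np.cos(w)*l[1]
l=(.017,-.0165)
print(pt(.447,.2447,-26,l), pt(.590,.118,-3.1,l))
E
python3 g.py
```

```text
(np.float64(0.45504637486506605), np.float64(0.22241758874064943)) (np.float64(0.6060828229812968), np.float64(0.10060480511887632))
at [ 0.5883 -0.006   0.1501] phi 87.0 t 18.55 gap 0.751 grip 0.0
```

```bash
python3 g.py .455,.2225,.12,154
```

```text
at [ 0.5883 -0.006   0.1501] phi 87.0 t 18.55 gap 0.751 grip 0.0
.455,.2225,.12,154 -> [ 221.2 -145.5   28.3] turn -67.0
```

Call:
{"fn": "step_arm", "kwargs": {"targets": "221 -145 28 -67;221 -145 28 -67;221 -145 28 -67;221 -145 28 -67;221 -145 28 -67;221 -145 28 -67;221 -145 28 -67;221 -145 28 -67;221 -145 28 -67;221 -145 28 -67", "gripper": 0}}

```text
t: 19.55
tcp_pos: [0.4516, 0.2227, 0.1168]
tool_rot: [0.227, 0.974, -0.0, -0.001]
force: [-0.0, -0.2, -0.3]
finger_gap: 0.995
gripper_force: 0.0
```

```bash
python3 g.py .455,.2225,.001,154;  python3 - <<'E'
from h import *
t=[]
for n,P in(('top',[.5,.08,.02]),('scene',[.5,.12,.02])):
    p=proj(n,P).astype(int); im=manip.snapshot(n)[max(p[1]-60,0):p[1]+60,p[0]-60:p[0]+60]
    t.append(cv2.resize(im,(400,400),interpolation=cv2.INTER_CUBIC))
cv2.imwrite('pics/el.png',np.hstack(t)[:,:,::-1])
E
```

```text
at [0.4516 0.2227 0.1168] phi 153.8 t 19.55 gap 0.995 grip 0.0
.455,.2225,.001,154 -> [ -3.3   1.4 115.8] turn -0.2
```

View pics/el.png

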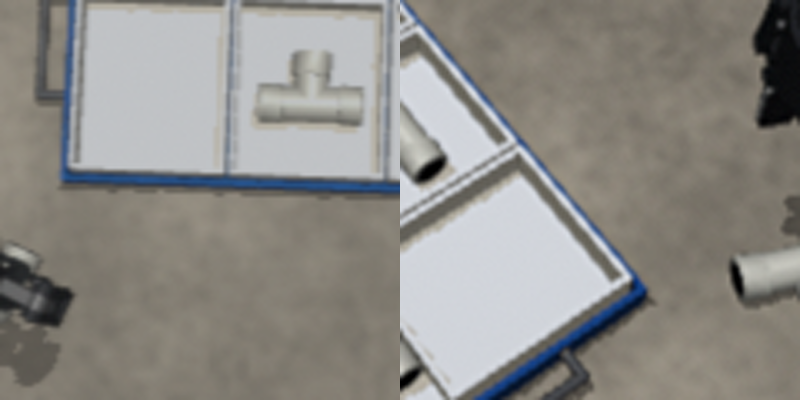

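The tee lies flat in its bin (left crop (310,95)), and the gripper is over the elbow.

Call:
{"fn": "step_arm", "kwargs": {"targets": "-2 1 40 0;-2 1 80 0;-2 1 100 0;-2 1 109 0;-2 1 115 0;-2 1 115 0"}}

```text
t: 20.25
tcp_pos: [0.4545, 0.2228, 0.0023]
tool_rot: [0.226, 0.974, 0.0, 0.0]
force: [-0.2, -0.1, 1.0]
finger_gap: 0.998
gripper_force: 0.0
```

Call:
{"fn": "step_arm", "kwargs": {"targets": "0 0 0 0;0 0 0 0;0 0 0 0;0 0 0 0;0 0 0 0;0 0 0 0;0 0 0 0;0 0 0 0;0 0 0 0", "gripper": 1}}

```text
t: 21.15
tcp_pos: [0.4546, 0.223, 0.0033]
tool_rot: [0.225, 0.974, 0.0, 0.001]
force: [-0.5, -0.3, 6.3]
finger_gap: 0.325
gripper_force: 58.6
```

Call:
{"fn": "step_arm", "kwargs": {"targets": "0 0 -30 0;0 0 -70 0;0 0 -110 0;0 0 -120 0;0 0 -120 0;0 0 -120 0"}}

```text
t: 21.75
tcp_pos: [0.4533, 0.2227, 0.1215]
tool_rot: [0.225, 0.974, -0.0, -0.001]
force: [-0.8, 0.6, -1.5]
finger_gap: 0.322
gripper_force: 59.7
```

```bash
python3 g.py .606,.1006,.12,176.9
```

```text
at [0.4533 0.2227 0.1215] phi 154.0 t 21.75 gap 0.322 grip 59.7
.606,.1006,.12,176.9 -> [-190.8  -42.6    1.3] turn -22.9
```

Call:
{"fn": "step_arm", "kwargs": {"targets": "-191 -43 0 -22.9;-191 -43 0 -22.9;-191 -43 0 -22.9;-191 -43 0 -22.9;-191 -43 0 -22.9;-191 -43 0 -22.9;-191 -43 0 -22.9"}}

```text
t: 22.45
tcp_pos: [0.6044, 0.1008, 0.1201]
tool_rot: [0.027, 1.0, 0.0, -0.003]
force: [0.0, 0.3, -1.1]
finger_gap: 0.325
gripper_force: 59.6
```

```bash
python3 g.py .606,.1006,.013,176.9; python3 - <<'E'
from h import *
n='scene';p=proj(n,[.58,.1,.06]).astype(int); im=manip.snapshot(n)[max(p[1]-60,0):p[1]+60,p[0]-60:p[0]+60]
cv2.imwrite('pics/el2.png',cv2.resize(im,(480,480),interpolation=cv2.INTER_CUBIC)[:,:,::-1])
E
```

```text
at [0.6044 0.1008 0.1201] phi 176.9 t 22.45 gap 0.325 grip 59.6
.606,.1006,.013,176.9 -> [ -2.2  -0.2 107.1] turn -0.0
```

View pics/el2.png

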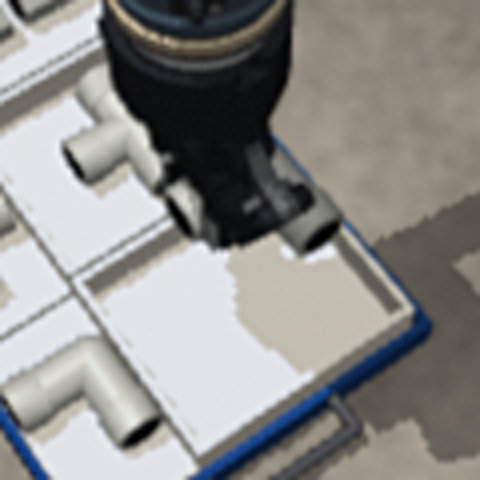

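The elbow is held level, its arm ends at (185,210) and (320,235), over the elbow bin.

Call:
{"fn": "step_arm", "kwargs": {"targets": "0 0 40 0;0 0 80 0;0 0 95 0;0 0 103 0;0 0 106 0;0 0 106 0;0 0 106 0"}}

```text
t: 23.2
tcp_pos: [0.6081, 0.1005, 0.0178]
tool_rot: [0.027, 1.0, 0.0, 0.001]
force: [0.3, -0.4, -1.1]
finger_gap: 0.324
gripper_force: 59.4
```

Call:
{"fn": "step_arm", "kwargs": {"targets": "0 0 0 0;0 0 0 0;0 0 0 0;0 0 0 0;0 0 -20 0;0 0 -60 0;0 0 -100 0;0 0 -130 0;0 0 -130 0", "gripper": 0.5}}

```text
t: 24.1
tcp_pos: [0.6103, 0.1004, 0.1514]
tool_rot: [0.027, 1.0, 0.0, 0.005]
force: [0.6, 0.0, -0.3]
finger_gap: 0.497
gripper_force: 0.0
```

Call:
{"fn": "step_arm", "kwargs": {"targets": "50 0 0 0;100 0 0 0;150 0 0 0;180 0 0 0;180 0 0 0;180 0 0 0;180 0 0 0;180 0 0 0"}}

```text
t: 24.9
tcp_pos: [0.429, 0.1101, 0.1462]
tool_rot: [0.028, 1.0, 0.0, 0.001]
force: [-0.5, 0.7, -0.0]
finger_gap: 0.501
gripper_force: 0.0
```

```bash
python3 - <<'E'
from h import *
t=[manip.snapshot('top')[100:250,90:340],manip.snapshot('scene')[100:360,140:400]]
cv2.imwrite('pics/end.png',np.hstack([cv2.resize(t[0],(400,240)),cv2.resize(t[1],(240,240))])[:,:,::-1])
for q,z in(('cross_center',.015),('reducer_center',.016),('tee_center',.025),('elbow_center',.025)):
    manip_r=manip.mark_of('scene',q)
    print(q,[(round(r['p'],2),np.round(atz('scene',r['position'],z),3)) for r in manip_r[:3]])
E
```

```text
cross_center [(0.94, array([0.577, 0.345, 0.015]))]
reducer_center [(0.72, array([ 0.585, -0.129,  0.016])), (0.51, array([ 0.564, -0.364,  0.016]))]
tee_center [(0.67, array([ 0.588, -0.015,  0.025]))]
elbow_center [(0.63, array([0.588, 0.118, 0.025])), (0.57, array([0.595, 0.008, 0.025]))]
```

View pics/end.png

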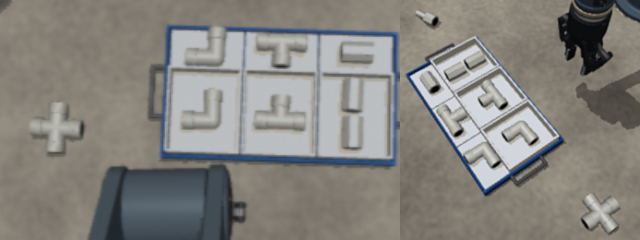

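All four fittings lie flat in their matching bins. The cross and reducer are untouched, and the arm is clear.

```bash
python3 -c "
from station import manip
print(manip.sign_off())"
```

```text
the job is handed in; nothing more can be done
None
```

The tee, the elbow and both couplings lie flat in their matching bins, the cross and reducer were left untouched, and I handed the job in at about 25 s; sign-off returned no verdict.

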